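Put the mixed-up grinding wheels back on their stands

ROBOT

A 6-joint arm with a two-finger parallel gripper is mounted at the origin on the work surface. World frame = base frame: x ahead of the robot, y to its left, z up, the work surface at z = 0. Lengths are in m, angles in rad, forces in N, time in s.
With the tool pointing down it reaches from about 0.375 to 0.9 m from the base axis. Payload 3.1 kg.
Tool frame: the origin (TCP) lies at the very end of the fingers, on their centre line; the grasp point (between the pads) lies 19 mm behind it (bot.pinch_z is the distance from the TCP to the grasp point, in m); z points along the fingers, y is the direction in which the jaws open and shut (so a half turn about z gives the same grasp; the last joint's range is limited). The gripper opens to 87 mm and grips with 3 to 60 N. Pads are 19 mm wide; open, the fingers measure 117 mm over their backs; the gripper's body (75 mm by 190 mm) begins 51 mm behind the grasp point.
Start: joints at [-1.278, 0.527, 1.433, -0, 1.181, -0.178], TCP at [0.284, -0.557, 0.223] pointing down, gripper open.
Joint ranges: [-3.08, 3.08], [-0.75, 2.2], [0.22, 2.44], [-1.43, 4.57], [0, 2.65], [-2.85, 2.85]. Speed limits (rad/s): [2.79, 2.79, 3.14, 3.14, 3.14, 3.14].

INTERFACE

Orientations are given as a 3x3 rotation matrix whose columns are the frame's x, y, z axes.
In Python, from rig import bot gives the robot as it stands.
- The arm moves only by the shell command python3 -m jog 'ROWS' [OPENING]. ROWS is JSON, a list of rows, each a list of 2 entries, a list of its own where there are three numbers: the shift along the tool's x, y, z scaled (see below), then the turn, a rotation vector about the tool's x, y, z scaled (see below). In form: [[[dx, dy, dz], [wx, wy, wz]], ...]. A call has 1 to 12 rows; each row is the pose to reach, as a shift and turn from the pose measured when the call began, along the tool's axes at that moment, turning the shorter way round; what a row does not reach only later rows make up. The controller multiplies each number of a shift by 0.5 m and each number of a turn by 180 degrees. A row lasts 1/8 s, in which the tool goes at most 62.5 mm and 10.7 degrees, less where a joint would pass 70% of its speed; a pose out of reach is approached as far as the arm can. A call with a number of a shift or a turn outside -1 to 1 is refused whole. A call with a gripper value outside its range is refused whole. OPENING is the gripper command: -1 is shut, 1 is fully open, values between are in proportion, set as the call begins (- or left out, the last holds). The fingers move at their own pace and stop on an object; the grip force is fixed at half the most. Time passes only in rows, so rows that repeat a pose let the fingers close. It gives the time, the measured TCP pose, the force and the opening at its end, in the units of the state.
- bot.read_state(): the state, without advancing time (a new reading comes with each control period).
- bot.read_camera(name): name is "scene" or "top" or "wrist"; returns (picture, depth): 400x640x3 uint8, red, green, blue; 400x640 float32, m along the optical axis (not along the pixel's ray), 0 where there is no reading.
- bot.camera_model(name): a dict with "K" (3x3 intrinsics, pixels), "pose" (4x4, takes a point from camera to world coordinates). Camera axes: x right, y down, z forward; pixel columns grow to the right and rows downward; lengths in m; the calibration is good to about 2 mm. The wrist camera is an equidistant fisheye: a pixel r from the principal point sees the ray r / f radians off the axis. A picture is of the moment at which its call begins: read the wrist's pose just before it. camera_model takes no time and is no camera call; for the wrist camera it gives the pose at the moment of the call.
- bot.hand_in(): hands the job in, once; it reports no verdict.
The state is a dict: "t": time; "qpos": joint angles; "qd": joint speeds; "effort": joint torques, N m; "position": TCP position; "ee_rot": TCP orientation; "wrist_force": force on the tool from outside, world axes, zero at the start; "torque": the same for the moment, N m; "finger_gap": finger opening in m.
Only numpy, scipy, OpenCV 4.12 (cv2) and the standard library are available. Lean on these libraries where they do the work, as an engineer would, in place of code of your own. Each camera call takes 0.05 s, during which the arm holds its last target.

TASK

The four mounted grinding wheels have been put back on each other's stands: move every wheel to the stand painted in its own colour, right down on the base, parking a wheel on the spare bare-steel stand when you need room and leaving that one empty at the end. The wheels are brittle and their bores must stay clean: set them down gently instead of dropping them, don't knock them together or tip one over, and never stand one on the bench. Leave the glass jar where it is.

Things in the scene. Friction and masses are not known exactly. Their poses are not given: they have to be found in the camera images.
- wheel_white: white grinding wheel on a steel hub, loose, 0.4 to 0.6 kg; wheel straight, 96 mm across, off-white. Origin: centre of the hub's open underside, z up its axis. Heights above it: hub sleeve 48 mm across, 0 to 34 mm, open below (bore 34 mm wide, 34 deep); wheel 36 to 56; flange 50 mm across, to 58; round metal clamping nut to grip by, 36 mm across, 58 to 92. Any yaw will do.
- wheel_red: red grinding wheel on a steel hub, loose, 0.4 to 0.6 kg; wheel bevelled underneath, 100 mm across, brick red. Origin: centre of the hub's open underside, z up its axis. Heights above it: hub sleeve 48 mm across, 0 to 34 mm, open below (bore 34 mm wide, 34 deep); wheel 36 to 56; flange 50 mm across, to 58; round metal clamping nut to grip by, 36 mm across, 58 to 92. Any yaw will do.
- wheel_green: green grinding wheel on a steel hub, loose, 0.4 to 0.6 kg; wheel straight, 88 mm across, green. Origin: centre of the hub's open underside, z up its axis. Heights above it: hub sleeve 48 mm across, 0 to 34 mm, open below (bore 34 mm wide, 34 deep); wheel 36 to 56; flange 50 mm across, to 58; round metal clamping nut to grip by, 36 mm across, 58 to 92. Any yaw will do.
- wheel_blue: blue grinding wheel on a steel hub, loose, 0.4 to 0.6 kg; wheel double-bevelled, 100 mm across, blue. Origin: centre of the hub's open underside, z up its axis. Heights above it: hub sleeve 48 mm across, 0 to 34 mm, open below (bore 34 mm wide, 34 deep); wheel 36 to 56; flange 50 mm across, to 58; round metal clamping nut to grip by, 36 mm across, 58 to 92. Any yaw will do.
- stand_white: fixed wheel stand, painted white, home of the white wheel: round base 132 mm across, flat top 14 mm above the bench; upright pointed steel post in its middle, 18 mm across, top 42 mm above the bench. Origin: centre of the underside, on the bench. A wheel's bore goes loosely over the post (8 mm play) and its hub rests on the base: wheel origin 14 mm above the stand's.
- stand_red: fixed wheel stand, painted red, home of the red wheel: round base 132 mm across, flat top 14 mm above the bench; upright pointed steel post in its middle, 18 mm across, top 42 mm above the bench. Origin: centre of the underside, on the bench. A wheel's bore goes loosely over the post (8 mm play) and its hub rests on the base: wheel origin 14 mm above the stand's.
- stand_green: fixed wheel stand, painted green, home of the green wheel: round base 132 mm across, flat top 14 mm above the bench; upright pointed steel post in its middle, 18 mm across, top 42 mm above the bench. Origin: centre of the underside, on the bench. A wheel's bore goes loosely over the post (8 mm play) and its hub rests on the base: wheel origin 14 mm above the stand's.
- stand_blue: fixed wheel stand, painted blue, home of the blue wheel: round base 132 mm across, flat top 14 mm above the bench; upright pointed steel post in its middle, 18 mm across, top 42 mm above the bench. Origin: centre of the underside, on the bench. A wheel's bore goes loosely over the post (8 mm play) and its hub rests on the base: wheel origin 14 mm above the stand's.
- stand_bare: fixed wheel stand, bare dark steel, spare and empty at the start: round base 132 mm across, flat top 14 mm above the bench; upright pointed steel post in its middle, 18 mm across, top 42 mm above the bench. Origin: centre of the underside, on the bench. A wheel's bore goes loosely over the post (8 mm play) and its hub rests on the base: wheel origin 14 mm above the stand's.
- jar: small amber glass jar with a black lid, 56 mm across and 75 mm high, loose, standing on the bench at the far side of the stands, about 0.25 kg. Origin: centre of its underside. Not part of the job.
Things that resemble listed ones, but are neither listed nor needed, are in the scene too. What is shaped like the wheel_white but yellow is not meant. What is shaped like the wheel_green but yellow is not meant.

How it is judged:
On the way:
1. a wheel is parked on the bare spare stand and let go (((horizontal distance between wheel_white and stand_bare below 0.012 m and z of wheel_white in the frame of stand_bare below 0.018 m and angle between wheel_white's own z axis and vertical below 0.08 rad and contact force between wheel_white and the fingers below 0.1 N) or (horizontal distance between wheel_red and stand_bare below 0.012 m and z of wheel_red in the frame of stand_bare below 0.018 m and angle between wheel_red's own z axis and vertical below 0.08 rad and contact force between wheel_red and the fingers below 0.1 N) or (horizontal distance between wheel_green and stand_bare below 0.012 m and z of wheel_green in the frame of stand_bare below 0.018 m and angle between wheel_green's own z axis and vertical below 0.08 rad and contact force between wheel_green and the fingers below 0.1 N) or (horizontal distance between wheel_blue and stand_bare below 0.012 m and z of wheel_blue in the frame of stand_bare below 0.018 m and angle between wheel_blue's own z axis and vertical below 0.08 rad and contact force between wheel_blue and the fingers below 0.1 N))), for 0.2 s.
At the end, for the whole second after the job is handed in: Each of the four wheels rests on the stand of its own colour (axis within 12 mm of the post's axis, hub no more than 4 mm above the base, tilted less than 0.08 rad), let go and still; the spare stand is therefore empty (horizontal distance between wheel_white and stand_white below 0.012 m and z of wheel_white in the frame of stand_white below 0.018 m and angle between each of wheel_white, wheel_red, wheel_green, wheel_blue's own z axis and vertical below 0.08 rad and contact force between each of wheel_white, wheel_red, wheel_green, wheel_blue and the fingers below 0.1 N and linear speed of each of wheel_white, wheel_red, wheel_green, wheel_blue below 0.02 m/s and angular speed of each of wheel_white, wheel_red, wheel_green, wheel_blue below 0.1 rad/s and horizontal distance between wheel_red and stand_red below 0.012 m and z of wheel_red in the frame of stand_red below 0.018 m and horizontal distance between wheel_green and stand_green below 0.012 m and z of wheel_green in the frame of stand_green below 0.018 m and horizontal distance between wheel_blue and stand_blue below 0.012 m and z of wheel_blue in the frame of stand_blue below 0.018 m); the robot touches nothing.
It fails at once if two wheels knock together (over 2 N) (contact force between wheel_white and wheel_red above 2 N or contact force between any of wheel_white, wheel_red and wheel_green above 2 N or contact force between any of wheel_white, wheel_red, wheel_green and wheel_blue above 2 N).
It fails at once if a wheel is tipped by more than 0.5 rad or put on the bench (hub under 7 mm above it) (angle between any of wheel_white, wheel_red, wheel_green, wheel_blue's own z axis and vertical above 0.5 rad or height (world z) of any of wheel_white, wheel_red, wheel_green, wheel_blue below 0.007 m).
It fails at once if a wheel is dropped (faster than 0.5 m/s, a fall of some 13 mm, while out of the fingers) ((linear speed of wheel_white above 0.5 m/s and contact force between wheel_white and the fingers below 0.1 N) or (linear speed of wheel_red above 0.5 m/s and contact force between wheel_red and the fingers below 0.1 N) or (linear speed of wheel_green above 0.5 m/s and contact force between wheel_green and the fingers below 0.1 N) or (linear speed of wheel_blue above 0.5 m/s and contact force between wheel_blue and the fingers below 0.1 N)).
It fails at once if a wheel is rammed onto a stand (over 60 N) (contact force between any of wheel_white, wheel_red, wheel_green, wheel_blue and stand_white above 60 N or contact force between any of wheel_white, wheel_red, wheel_green, wheel_blue and stand_red above 60 N or contact force between any of wheel_white, wheel_red, wheel_green, wheel_blue and stand_green above 60 N or contact force between any of wheel_white, wheel_red, wheel_green, wheel_blue and stand_blue above 60 N or contact force between any of wheel_white, wheel_red, wheel_green, wheel_blue and stand_bare above 60 N).
It fails at once if the jar is moved by more than 20 mm (distance of jar from where it was at the start of the episode above 0.02 m).
It also fails if it takes over 136 s, if anything falls off the work surface, if the arm or the gripper's body presses on something with over 40 N, if the wrist force passes 120 N, or if a joint passes its speed limit or range.

## Working session

There is one attempt and no reset: what is moved stays moved. The work goes in short steps, Python scripts to look and compute and a shell command to move; the robot and the scene stay as the last step left them, time stands still between calls to the robot, and variables do not carry over. Pictures are saved under pics/ and viewed, and the job is handed in when it is done.

```bash
mkdir -p pics; ls
python3 - <<'E'
from rig import bot
import cv2
s=bot.read_state(); print({k:s[k] for k in('t','position','ee_rot','finger_gap')})
import numpy as np
for n in('top','scene'):
    p,d=bot.read_camera(n); cv2.imwrite(f'pics/{n}0.png',p[:,:,::-1]); np.savez(f'{n}0.npz',p=p,d=d)
    m=bot.camera_model(n); print(n,m)
E
```

```text
pics
{'t': 0.0, 'position': array([ 0.28332428, -0.55627779,  0.22157217]), 'ee_rot': array([[ 8.91206974e-01,  4.53596490e-01, -5.95039517e-04],
       [ 4.53596703e-01, -8.91204699e-01,  2.05306364e-03],
       [ 4.00960447e-04, -2.09961259e-03, -9.99997715e-01]]), 'finger_gap': 0.08677025489519442}
top {'K': array([[421.92418376,   0.        , 318.6974403 ],
       [  0.        , 421.92418376, 206.18126688],
       [  0.        ,   0.        ,   1.        ]]), 'pose': array([[-0.12640176, -0.96992654,  0.20800266,  0.44748176],
       [-0.99196509,  0.12247425, -0.03170685, -0.02482767],
       [ 0.00527834, -0.21033917, -0.97761422,  1.03503417],
       [ 0.        ,  0.        ,  0.        ,  1.        ]])}
scene {'K': array([[469.07683709,   0.        , 331.76505718],
       [  0.        , 469.07683709, 196.28805549],
       [  0.        ,   0.        ,   1.        ]]), 'pose': array([[ 0.19107151,  0.66237278, -0.72439905,  1.61890729],
       [ 0.98140079, -0.11496487,  0.15373865, -0.250099  ],
       [ 0.01855185, -0.74030087, -0.67201968,  0.94293366],
       [ 0.        ,  0.        ,  0.        ,  1.        ]])}
```

View pics/top0.png

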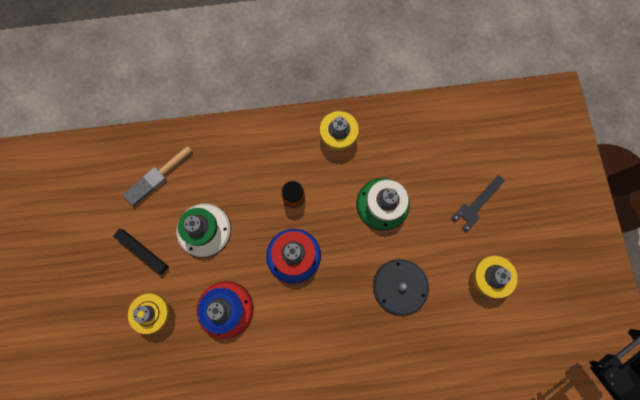

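View pics/scene0.png

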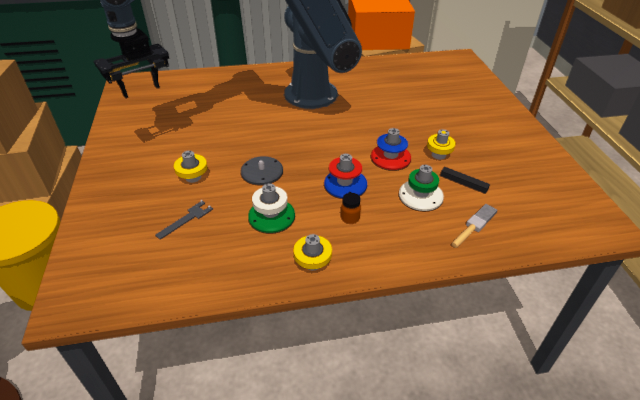

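The camera pictures show the layout. Green is on the white stand at top px (203,230) and white is on the green stand (384,204). Red is on the blue stand (293,256) and blue is on the red stand (225,309). The bare stand is at (401,287) and the jar at (293,193). The three yellow wheels are decoys. Next I'll measure everything from depth and masks.

```bash
cat > h.py <<'E'
import numpy as np, cv2
from scipy.optimize import least_squares
from rig import bot
def cloud(n,d):
    m=bot.camera_model(n);K=m['K'];P=m['pose']
    v,u=np.mgrid[0:d.shape[0],0:d.shape[1]]
    c=np.stack([(u-K[0,2])/K[0,0]*d,(v-K[1,2])/K[1,1]*d,d],-1)
    return c@P[:3,:3].T+P[:3,3]
def onplane(n,uv,z):
    m=bot.camera_model(n);K=m['K'];P=m['pose']
    uv=np.atleast_2d(uv).astype(float)
    r=np.c_[(uv-K[[0,1],[2,2]])/K[0,0],np.ones(len(uv))]@P[:3,:3].T
    return P[:3,3]+r*((z-P[2,3])/r[:,2])[:,None]
def circ(xy,r):
    f=lambda c:np.hypot(*(xy-c).T)-r
    s=least_squares(f,xy.mean(0),loss='soft_l1',f_scale=.002)
    return s.x,np.median(abs(s.fun))
def hull_circ(n,mask,z,r,c0,side=None):
    # outer boundary of mask -> plane -> keep points near circle edge
    cs,_=cv2.findContours(mask.astype(np.uint8),cv2.RETR_EXTERNAL,cv2.CHAIN_APPROX_NONE)
    c=max(cs,key=cv2.contourArea)[:,0,:]
    p=onplane(n,c,z)[:,:2]; c0=np.array(c0)
    for k in range(5):
        q=p[abs(np.hypot(*(p-c0).T)-r)<(.015 if k<2 else .006)]
        c0,e=circ(q,r)
    return c0,e,len(q)
E
python3 - <<'E'
from h import *
for n,pts in (('top',dict(white=(203,230),green=(384,204),blue=(293,256),red=(225,309),bare=(401,287),jar=(293,187))),('scene',dict(white=(421,194),green=(271,213),blue=(346,183),red=(391,155),bare=(262,170),jar=(351,207)))):
    z=np.load(n+'0.npz');w=cloud(n,z['d'])
    v,u=np.mgrid[0:400,0:640]
    for k,(a,b) in pts.items():
        near=np.hypot(u-a,v-b)<45
        c0=onplane(n,(a,b),.014)[0,:2]
        if k=='jar':
            q=w[near&(w[...,2]>.06)&(w[...,2]<.09)&(np.hypot(*(w[...,:2]-c0).transpose(2,0,1))<.06)];print(n,k,q.mean(0),len(q));continue
        rr=np.hypot(w[...,0]-c0[0],w[...,1]-c0[1])
        m=near&(w[...,2]>.008)&(rr<.1)&(w[...,2]<.02)
        c,e,N=hull_circ(n,m,.014,.066,c0)
        print(n,k,'stand',c.round(4),'res',round(e,4),N,end=' ')
        if k!='bare':
            rr=np.hypot(*(w[...,:2]-c).transpose(2,0,1))
            q=w[near&(w[...,2]>.098)&(rr<.04)]
            print('nut',q.mean(0).round(4),len(q),q.max(0)[2].round(4))
        else: print()
E
```

```text
top white stand [0.6424 0.2311] res 0.0021 157 nut [0.6415 0.2305 0.1052] 213 0.1101
top green stand [ 0.6525 -0.2168] res 0.002 139 nut [ 0.6482 -0.2173  0.105 ] 200 0.1106
top blue stand [0.5528 0.0194] res 0.002 158 nut [0.5515 0.0166 0.1055] 213 0.1097
top red stand [0.4461 0.1937] res 0.002 183 nut [0.4459 0.1937 0.1056] 235 0.111
top bare stand [ 0.4458 -0.227 ] res 0.002 163 
top jar [0.69520822 0.00184757 0.0736842 ] 361
scene white stand [0.6485 0.2274] res 0.0023 85 nut [0.6479 0.2262 0.1045] 99 0.11
scene green stand [ 0.6588 -0.221 ] res 0.0021 90 nut [ 0.6552 -0.2221  0.1046] 116 0.1101
scene blue stand [0.5588 0.0148] res 0.0022 68 nut [0.5585 0.0127 0.1045] 95 0.1092
scene red stand [0.452  0.1901] res 0.0022 67 nut [0.4525 0.1895 0.1042] 81 0.1087
scene bare stand [ 0.4549 -0.231 ] res 0.0022 101 
scene jar [ 0.70487402 -0.00277752  0.07234647] 233
```

```bash
python3 -m jog '[[[0.08,-0.02,0],[0,0,0.01]],[[0.16,-0.04,0],[0,0,0.03]],[[0.24,-0.06,0],[0,0,0.04]],[[0.32,-0.08,0],[0,0,0.06]],[[0.41,-0.11,0],[0,0,0.07]],[[0.5,-0.14,0],[0,0,0.09]],[[0.59,-0.16,0],[0,0,0.1]],[[0.68,-0.19,0],[0,0,0.12]],[[0.77,-0.21,0],[0,0,0.13]],[[0.86,-0.24,0],[0,0,0.145]],[[0.94,-0.26,-0.02],[0,0,0.15]],[[0.968,-0.27,-0.04],[0,0,0.15]]]' 1
python3 - <<'E'
from h import *
m=bot.camera_model('wrist');s=bot.read_state()
p,d=bot.read_camera('wrist');cv2.imwrite('pics/w1.png',p[:,:,::-1]);np.savez('w1.npz',p=p,d=d,pose=m['pose'],K=m['K'])
print(m,s['position'],s['ee_rot'],s['qpos'])
p,d=bot.read_camera('top');cv2.imwrite('pics/t1.png',p[:,:,::-1])
E
```

```text
t: 1.6
position: [0.6544, -0.2145, 0.2416]
ee_rot: [[1.0, 0.002, -0.002], [0.002, -1.0, 0.003], [-0.002, -0.003, -1.0]]
wrist_force: [-0.7, 0.2, -0.5]
finger_gap: 0.0869
{'K': array([[309.70691629,   0.        , 315.23108894],
       [  0.        , 309.70691629, 199.39470512],
       [  0.        ,   0.        ,   1.        ]]), 'pose': array([[ 0.00199271, -0.96316038, -0.26892026,  0.72751465],
       [-0.99999357, -0.00272123,  0.00233634, -0.2166411 ],
       [-0.00298207,  0.26891388, -0.96315961,  0.40307065],
       [ 0.        ,  0.        ,  0.        ,  1.        ]])} [ 0.65444372 -0.21447066  0.24156203] [[ 0.9999955   0.00248744 -0.00167819]
 [ 0.00249171 -0.99999365  0.00254951]
 [-0.00167183 -0.00255368 -0.99999534]] [-0.47923566  0.60019088  1.2347567   0.00154087  1.3093101   1.08867076]
```

View pics/w1.png

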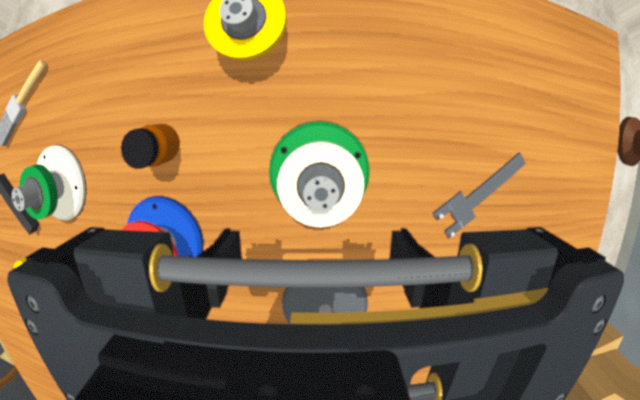

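The wrist view shows the white wheel's nut at about px (321,190). Its disc rim is clear, with the green base behind it.

```bash
cat >> h.py <<'E'
def wplane(pose,K,uv,z):
    uv=np.atleast_2d(uv).astype(float)
    x=(uv-K[[0,1],[2,2]])/K[0,0]; r=np.hypot(*x.T); r=np.maximum(r,1e-9)
    dr=np.c_[x*(np.sin(r)/r)[:,None],np.cos(r)]@pose[:3,:3].T
    return pose[:3,3]+dr*((z-pose[2,3])/dr[:,2])[:,None]
def wcirc(pose,K,mask,z,r,c0,tol=.012):
    cs,_=cv2.findContours(mask.astype(np.uint8),cv2.RETR_EXTERNAL,cv2.CHAIN_APPROX_NONE)
    c=np.vstack(cs)[:,0,:]; p=wplane(pose,K,c,z)[:,:2]; c0=np.array(c0)
    for k in range(6):
        q=p[abs(np.hypot(*(p-c0).T)-r)<(tol if k<3 else .005)]
        if len(q)<10: return c0,9,len(q)
        c0,e=circ(q,r)
    return c0,e,len(q)
def wpoints(pose,K,d):
    v,u=np.mgrid[0:400,0:640]
    x=np.stack([u-K[0,2],v-K[1,2]],-1)/K[0,0]; r=np.maximum(np.linalg.norm(x,axis=-1),1e-9)
    dr=np.concatenate([x*(np.tan(r)/r)[...,None],np.ones(r.shape+(1,))],-1)*d[...,None]
    return dr@pose[:3,:3].T+pose[:3,3]
E
python3 - <<'E'
from h import *
z=np.load('w1.npz');p,d,pose,K=[z[k] for k in('p','d','pose','K')]
print(d[100,330],d[190,321], d[215,300])
w=wpoints(pose,K,d);print(w[190,321],w[212,300],w[60,350])
hsv=cv2.cvtColor(p,cv2.COLOR_RGB2HSV)
v,u=np.mgrid[0:400,0:640];near=np.hypot(u-320,v-175)<75
wm=near&(hsv[...,1]<40)&(hsv[...,2]>150)
gm=near&(hsv[...,0]>50)&(hsv[...,0]<85)&(hsv[...,1]>100)
print('disc',wcirc(pose,K,wm,.070,.048,(.653,-.218)))
print('base',wcirc(pose,K,gm|wm,.014,.066,(.653,-.218)))
near=np.hypot(u-321,v-190)<30
q=w[near&(w[...,2]>.1)&(w[...,2]<.12)];print('nut',q.mean(0),len(q))
for nm,uv,R in(('blue',(165,225),50),):
    bm=(np.hypot(u-uv[0],v-uv[1])<60)&(hsv[...,0]>100)&(hsv[...,0]<125)&(hsv[...,1]>120)
    print('blue',wcirc(pose,K,bm,.014,.066,(.556,.017)))
m=(np.hypot(u-321,v-190)<90)
cv2.imwrite('pics/wm.png',np.uint8(255*(gm|wm)))
E
```

```text
0.38304663 0.30574542 0.3504263
[ 0.65424151 -0.22159901  0.10607691] [ 0.61956272 -0.19861681  0.06967808] [ 8.00646354e-01 -2.59823750e-01  7.09589252e-04]
disc (array([ 0.65068581, -0.2213013 ]), np.float64(0.00041426878195607864), 239)
base (array([ 0.65156154, -0.22059604]), np.float64(0.0018062266818537898), 281)
nut [ 0.65101628 -0.22121768  0.1055325 ] 1008
blue (array([0.5557247 , 0.01184841]), np.float64(0.0008676038144333625), 116)
```

```bash
python3 -m jog '[[[-0.007,0.014,0.05],[0,0,0]],[[-0.007,0.014,0.12],[0,0,0]],[[-0.007,0.014,0.19],[0,0,0]],[[-0.007,0.014,0.25],[0,0,0]],[[-0.007,0.014,0.29],[0,0,0]],[[-0.007,0.014,0.315],[0,0,0]],[[-0.007,0.014,0.328],[0,0,0]],[[-0.007,0.014,0.328],[0,0,0]]]' 1
python3 -m jog '[[[0,0,0],[0,0,0]],[[0,0,0],[0,0,0]],[[0,0,0],[0,0,0]],[[0,0,0],[0,0,0]],[[0,0,0],[0,0,0]],[[0,0,0],[0,0,0]]]' -1
```

```text
t: 2.7
position: [0.6515, -0.2229, 0.0794]
ee_rot: [[1.0, 0.002, 0.002], [0.002, -1.0, 0.0], [0.002, -0.0, -1.0]]
wrist_force: [0.6, 0.4, -1.0]
finger_gap: 0.0872
t: 3.45
position: [0.6513, -0.222, 0.0795]
ee_rot: [[1.0, 0.001, 0.001], [0.001, -1.0, 0.002], [0.001, -0.002, -1.0]]
wrist_force: [0.2, 3.8, 2.7]
finger_gap: 0.0349
```

Gripped (gap 35 mm). Now lift.

```bash
python3 -m jog '[[[0,0,-0.01],[0,0,0]],[[0,0,-0.03],[0,0,0]],[[0,0,-0.06],[0,0,0]],[[0,0,-0.1],[0,0,0]],[[0,0,-0.15],[0,0,0]],[[0,0,-0.2],[0,0,0]],[[0,0,-0.24],[0,0,0]],[[0,0,-0.26],[0,0,0]]]'
python3 - <<'E'
from h import *
m=bot.camera_model('wrist');s=bot.read_state()
p,d=bot.read_camera('wrist');cv2.imwrite('pics/w2.png',p[:,:,::-1]);np.savez('w2.npz',p=p,d=d,pose=m['pose'],K=m['K'])
print(s['position'],s['finger_gap'],s['wrist_force'],m['pose'][:3,3])
E
```

```text
t: 4.45
position: [0.652, -0.2228, 0.2125]
ee_rot: [[1.0, 0.001, 0.005], [0.001, -1.0, 0.0], [0.005, -0.0, -1.0]]
wrist_force: [-0.5, -1.8, -5.7]
finger_gap: 0.0344
[ 0.65199364 -0.22278623  0.21245053] 0.03438615386020611 [-0.45952548 -1.78544923 -5.73305344] [ 0.72398384 -0.22465591  0.37447141]
```

View pics/w2.png

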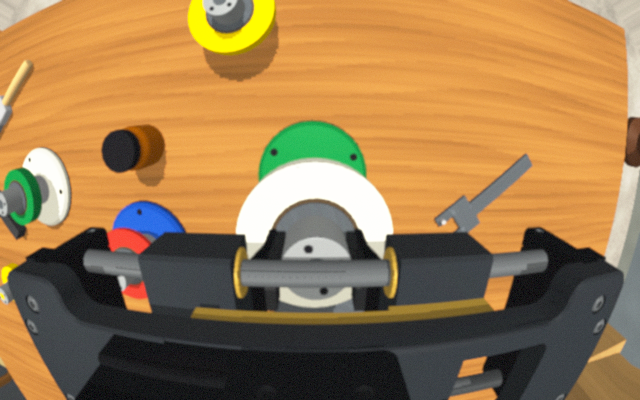

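```bash
python3 - <<'E'
from h import *
z=np.load('w2.npz');p,d,pose,K=[z[k] for k in('p','d','pose','K')]
hsv=cv2.cvtColor(p,cv2.COLOR_RGB2HSV)
v,u=np.mgrid[0:400,0:640];near=np.hypot(u-313,v-180)<100
w=wpoints(pose,K,d)
wm=near&(hsv[...,1]<40)&(hsv[...,2]>150)&(v<233)
gm=near&(hsv[...,0]>50)&(hsv[...,0]<85)&(hsv[...,1]>100)
print('disc h',np.median(w[...,2][wm]))
print('disc',wcirc(pose,K,wm,.2035,.048,(.652,-.222)))
print('green base',wcirc(pose,K,gm,.014,.066,(.654,-.220)))
bm=(np.hypot(u-150,v-235)<60)&(hsv[...,0]>100)&(hsv[...,0]<125)&(hsv[...,1]>120)
print('blue',wcirc(pose,K,bm,.014,.066,(.556,.015)))
whm=(np.hypot(u-45,v-187)<45)&(hsv[...,1]<40)&(hsv[...,2]>150)
print('white',wcirc(pose,K,whm,.014,.066,(.644,.229)))
# post tip of bare in both fixed cams
for n,c in(('top',(401,287)),('scene',(262,166))):
    zz=np.load(n+'0.npz');im=zz['p'];x=cv2.resize(im[c[1]-40:c[1]+40,c[0]-40:c[0]+40],None,fx=5,fy=5,interpolation=cv2.INTER_CUBIC);cv2.imwrite(f'pics/post_{n}.png',x[:,:,::-1])
    ww=cloud(n,zz['d']); s=ww[c[1]-40:c[1]+40,c[0]-40:c[0]+40].reshape(-1,3);q=s[s[:,2]>.03];print(n,q[np.hypot(*(q[:,:2]-[.45,-.229]).T)<.02].mean(0))
E
cd pics; python3 -c "
import cv2,numpy as np
cv2.imwrite('post.png',np.hstack([cv2.imread('post_top.png'),cv2.imread('post_scene.png')]))"
```

```text
disc h 0.20308317865491715
disc (array([ 0.65185093, -0.22396956]), np.float64(0.0007152412070672645), 223)
green base (array([ 0.65224256, -0.2207095 ]), np.float64(0.0009008624466115694), 161)
blue (array([0.55591691, 0.00986745]), np.float64(0.0003691200709161277), 88)
white (array([0.64731539, 0.21996708]), np.float64(0.0012849495311123005), 128)
top [ 0.44592845 -0.22649867  0.03822978]
scene [ 0.45298151 -0.23145821  0.03647967]
```

View pics/post.png

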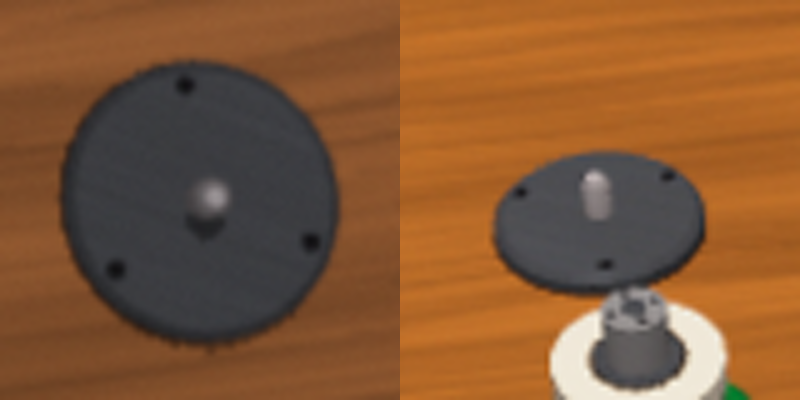

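```bash
python3 -m jog '[[[-0.02,0,0],[0,0,0]],[[-0.06,0,0],[0,0,0]],[[-0.12,0,0],[0,0,0]],[[-0.18,0.005,0],[0,0,0]],[[-0.24,0.01,0],[0,0,0]],[[-0.3,0.015,0],[0,0,0]],[[-0.35,0.015,0],[0,0,0]],[[-0.39,0.015,0],[0,0,0]],[[-0.409,0.015,0],[0,0,0]],[[-0.409,0.015,0],[0,0,0]]]'
python3 - <<'E'
from h import *
m=bot.camera_model('wrist');s=bot.read_state()
p,d=bot.read_camera('wrist');cv2.imwrite('pics/w3.png',p[:,:,::-1]);np.savez('w3.npz',p=p,d=d,pose=m['pose'],K=m['K'])
print(s['position'],s['ee_rot'],s['finger_gap'])
E
```

```text
t: 5.75
position: [0.4471, -0.2305, 0.2119]
ee_rot: [[1.0, 0.001, 0.005], [0.001, -1.0, 0.0], [0.005, -0.0, -1.0]]
wrist_force: [0.9, -0.2, -5.2]
finger_gap: 0.0338
[ 0.44714362 -0.2305157   0.21186011] [[ 9.99985546e-01  6.55153417e-04  5.33645648e-03]
 [ 6.53470781e-04 -9.99999736e-01  3.17047094e-04]
 [ 5.33666279e-03 -3.13555293e-04 -9.99985711e-01]] 0.03384740195940602
```

View pics/w3.png

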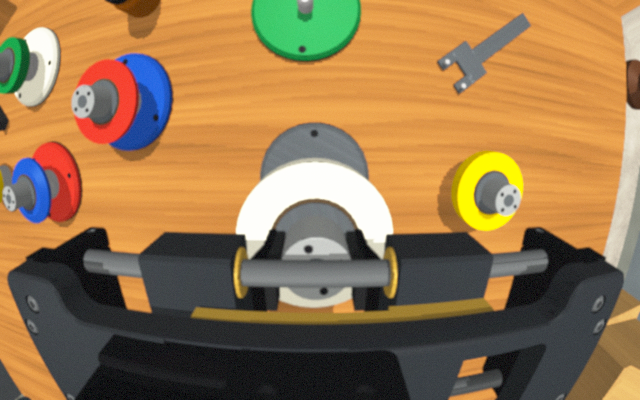

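Run:
```python
from h import *
z=np.load('w3.npz');p,d,pose,K=[z[k] for k in('p','d','pose','K')]
hsv=cv2.cvtColor(p,cv2.COLOR_RGB2HSV)
v,u=np.mgrid[0:400,0:640];near=np.hypot(u-313,v-180)<100
w=wpoints(pose,K,d)
wm=near&(hsv[...,1]<40)&(hsv[...,2]>150)&(v<233)
print('disc',wcirc(pose,K,wm,.203,.048,(.447,-.23)))
rr=np.hypot(u-315,v-175)<60
bm=rr&(w[...,2]>.008)&(w[...,2]<.02)&(hsv[...,1]<100)&(v<185)
print('bare',wcirc(pose,K,bm,.014,.066,(.448,-.231)),bm.sum(), p[145,315],hsv[145,315])
bl=(np.hypot(u-125,v-100)<60)&(hsv[...,0]>100)&(hsv[...,0]<125)&(hsv[...,1]>120)
print('blue',wcirc(pose,K,bl,.014,.066,(.556,.015)))
rm=(np.hypot(u-55,v-180)<45)&((hsv[...,0]<6)|(hsv[...,0]>174))&(hsv[...,1]>150)
print('red',wcirc(pose,K,rm,.014,.066,(.448,.189)))
```

```text
disc (array([ 0.44761548, -0.23166466]), np.float64(0.0009263807115355294), 229)
bare (array([ 0.44560984, -0.23065884]), np.float64(0.0006494154863884438), 169) 3283 [116 121 126] [105  20 126]
blue (array([0.5533571 , 0.01220958]), np.float64(0.0010585845254643816), 163)
red (array([0.44940421, 0.18287311]), np.float64(0.0013198993560342778), 130)
```

```bash
python3 -m jog '[[[-0.004,-0.002,0.02],[0,0,0]],[[-0.004,-0.002,0.06],[0,0,0]],[[-0.004,-0.002,0.1],[0,0,0]],[[-0.004,-0.002,0.14],[0,0,0]],[[-0.004,-0.002,0.18],[0,0,0]],[[-0.004,-0.002,0.21],[0,0,0]],[[-0.004,-0.002,0.232],[0,0,0]],[[-0.004,-0.002,0.246],[0,0,0]],[[-0.004,-0.002,0.254],[0,0,0]],[[-0.004,-0.002,0.258],[0,0,0]],[[-0.004,-0.002,0.26],[0,0,0]],[[-0.004,-0.002,0.26],[0,0,0]]]'
```

```text
t: 7.3
position: [0.447, -0.2301, 0.0823]
ee_rot: [[1.0, 0.001, 0.007], [0.001, -1.0, -0.001], [0.007, 0.001, -1.0]]
wrist_force: [1.4, -0.3, -5.6]
finger_gap: 0.0341
```

```bash
python3 -m jog '[[[0,0,0.002],[0,0,0]],[[0,0,0.004],[0,0,0]],[[0,0,0.006],[0,0,0]],[[0,0,0.006],[0,0,0]]]'
```

```text
t: 7.8
position: [0.4471, -0.2301, 0.0793]
ee_rot: [[1.0, 0.001, 0.007], [0.001, -1.0, -0.001], [0.007, 0.001, -1.0]]
wrist_force: [0.2, 0.5, -4.2]
finger_gap: 0.0344
```

Contact is starting (5.6 → 4.2 N). A bit more.

```bash
python3 -m jog '[[[0,0,0.001],[0,0,0]],[[0,0,0.002],[0,0,0]],[[0,0,0.002],[0,0,0]]]'
```

```text
t: 8.18
position: [0.4474, -0.2301, 0.0792]
ee_rot: [[1.0, 0.001, 0.008], [0.001, -1.0, -0.001], [0.008, 0.001, -1.0]]
wrist_force: [-0.7, 1.3, 6.2]
finger_gap: 0.0344
```

```bash
python3 -m jog '[[[0,0,0],[0,0,0]],[[0,0,0],[0,0,0]],[[0,0,0],[0,0,0]],[[0,0,0],[0,0,0]],[[0,0,0],[0,0,0]],[[0,0,0],[0,0,0]]]' 1
python3 -m jog '[[[0,0,-0.02],[0,0,0]],[[0,0,-0.06],[0,0,0]],[[0,0,-0.12],[0,-0.0025,0]],[[0,0,-0.18],[0,-0.0025,0]],[[0,0,-0.22],[0,-0.0025,0]],[[0,0,-0.24],[0,-0.0025,0]],[[0,0,-0.25],[0,-0.0025,0]]]'
python3 - <<'E'
from h import *
m=bot.camera_model('wrist');s=bot.read_state()
p,d=bot.read_camera('wrist');cv2.imwrite('pics/w4.png',p[:,:,::-1])
pose,K=m['pose'],m['K']
w=wpoints(pose,K,d);q=w[(np.hypot(w[...,0]-.446,w[...,1]+.231)<.03)&(w[...,2]>.09)&(w[...,2]<.13)]
print(s['position'],s['finger_gap'],'nut',q.mean(0),np.percentile(q[:,2],[5,50,95]))
p,d=bot.read_camera('scene');cv2.imwrite('pics/s4.png',p[:,:,::-1])
E
```

```text
t: 8.93
position: [0.4474, -0.2301, 0.0792]
ee_rot: [[1.0, 0.001, 0.008], [0.001, -1.0, -0.001], [0.008, 0.001, -1.0]]
wrist_force: [-0.5, -1.2, 0.4]
finger_gap: 0.0834
t: 9.8
position: [0.4464, -0.2299, 0.2047]
ee_rot: [[1.0, 0.001, 0.0], [0.001, -1.0, -0.002], [0.0, 0.002, -1.0]]
wrist_force: [-0.3, -0.9, 0.8]
finger_gap: 0.0869
[ 0.44638882 -0.2298855   0.20472742] 0.0869068866510919 nut [ 0.44792271 -0.23023411  0.10504493] [0.10020662 0.10557521 0.10686886]
```

View pics/s4.png

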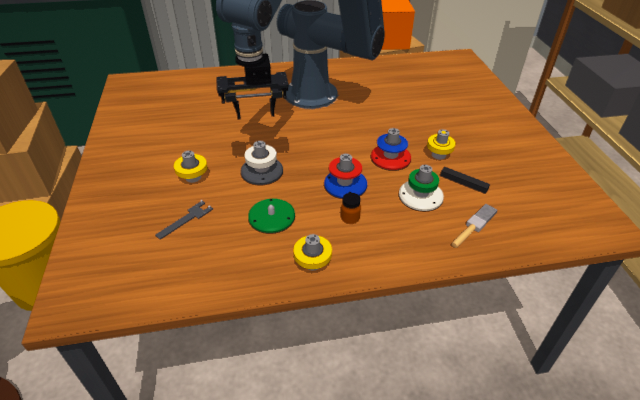

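View pics/w4.png

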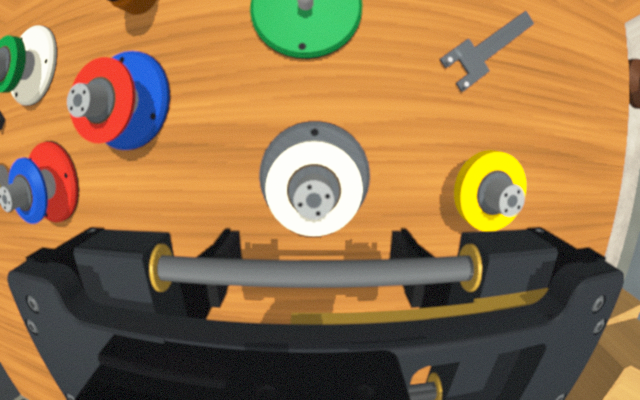

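White is seated on the spare stand (nut top at z 0.106, centred in px around (315,190)), and green's post is bare. Going over to the green wheel.

```bash
python3 -m jog '[[[0.03,-0.06,0],[0,0,0]],[[0.06,-0.14,0],[0,0,0]],[[0.1,-0.23,0],[0,0,0]],[[0.14,-0.32,0],[0,0,0]],[[0.18,-0.41,0],[0,0,0]],[[0.22,-0.5,0],[0,0,0]],[[0.26,-0.59,0],[0,0,0]],[[0.3,-0.68,0],[0,0,0]],[[0.34,-0.77,0],[0,0,0]],[[0.37,-0.86,0],[0,0,0]],[[0.396,-0.9,0],[0,0,0]],[[0.396,-0.91,0],[0,0,0]]]'
cat > look.py <<'E'
import sys
from h import *
name,x,y,zt=sys.argv[1],float(sys.argv[2]),float(sys.argv[3]),float(sys.argv[4])
m=bot.camera_model('wrist');s=bot.read_state()
p,d=bot.read_camera('wrist');cv2.imwrite(f'pics/{name}.png',p[:,:,::-1]);pose,K=m['pose'],m['K'];np.savez(name+'.npz',p=p,d=d,pose=pose,K=K)
w=wpoints(pose,K,d);rr=np.hypot(w[...,0]-x,w[...,1]-y)
print('tcp',s['position'],s['ee_rot'][:,2],s['finger_gap'])
def fit(lo,hi,z,r,lab):
    m=(rr<r+.02)&(w[...,2]>lo)&(w[...,2]<hi); m=cv2.morphologyEx(m.astype(np.uint8),cv2.MORPH_OPEN,np.ones((3,3)))
    if m.sum()>20: print(lab,wcirc(pose,K,m,z,r,(x,y)))
if zt>0:
    q=w[(rr<.03)&(abs(w[...,2]-zt)<.005)]; print('nut mean',q.mean(0) if len(q) else None)
    if len(q): fit(zt-.006,zt+.008,zt,.018,'nut circ')
fit(.008,.02,.014,.066,'base')
E
python3 look.py w5 .645 .227 .106
```

```text
t: 11.4
position: [0.6437, 0.2266, 0.2019]
ee_rot: [[1.0, 0.003, -0.002], [0.003, -1.0, -0.002], [-0.002, 0.002, -1.0]]
wrist_force: [-0.6, 0.0, -0.3]
finger_gap: 0.0868
tcp [0.64374462 0.2265666  0.20193573] [-0.00189405 -0.00173116 -0.99999671] 0.08681183209832566
nut mean [0.64438894 0.22866241 0.10557083]
nut circ (array([0.64430389, 0.2286966 ]), np.float64(0.00031787569588556663), 125)
base (array([0.6437332 , 0.22892298]), np.float64(0.0010266065754669929), 251)
```

View pics/w5.png

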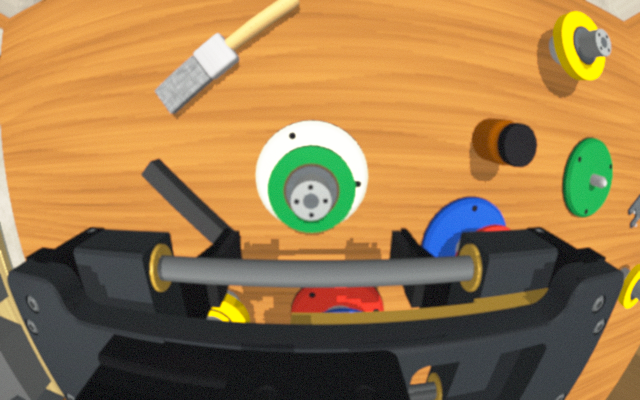

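```bash
python3 -m jog '[[[0.001,-0.004,0.03],[0,0,0]],[[0.001,-0.004,0.09],[0,0,0]],[[0.001,-0.004,0.14],[0,0,0]],[[0.001,-0.004,0.19],[0,0,0]],[[0.001,-0.004,0.22],[0,0,0]],[[0.001,-0.004,0.238],[0,0,0]],[[0.001,-0.004,0.245],[0,0,0]],[[0.001,-0.004,0.245],[0,0,0]]]'
python3 -m jog '[[[0,0,0],[0,0,0]],[[0,0,0],[0,0,0]],[[0,0,0],[0,0,0]],[[0,0,0],[0,0,0]],[[0,0,0],[0,0,0]],[[0,0,0],[0,0,0]]]' -1
```

```text
t: 12.45
position: [0.6436, 0.228, 0.0801]
ee_rot: [[1.0, 0.002, -0.002], [0.002, -1.0, -0.001], [-0.002, 0.001, -1.0]]
wrist_force: [0.9, -0.6, 1.0]
finger_gap: 0.0871
t: 13.2
position: [0.6437, 0.2286, 0.0802]
ee_rot: [[1.0, 0.002, -0.001], [0.002, -1.0, -0.0], [-0.001, 0.0, -1.0]]
wrist_force: [-1.0, 2.5, 2.1]
finger_gap: 0.0349
```

```bash
python3 -m jog '[[[0,0,-0.01],[0,0,0]],[[0,0,-0.03],[0,0,0]],[[0,0,-0.06],[0,0,0]],[[0,0,-0.1],[0,0,0]],[[0,0,-0.15],[0,0,0]],[[0,0,-0.2],[0,0,0]],[[0,0,-0.25],[0,0,0]],[[0,0,-0.27],[0,0,0]],[[0,0,-0.27],[0,0,0]]]'
```

```text
t: 14.32
position: [0.6443, 0.2287, 0.2166]
ee_rot: [[1.0, 0.002, 0.001], [0.002, -1.0, 0.0], [0.001, -0.0, -1.0]]
wrist_force: [0.6, -0.0, -5.1]
finger_gap: 0.0343
```

```bash
python3 -m jog '[[[0,0.03,0],[0,0,0]],[[0,0.08,0],[0,0,0]],[[0,0.16,0],[0,0,0]],[[0,0.25,0],[0,0,0]],[[0,0.34,0],[0,0,0]],[[0.01,0.44,0],[0,0,0]],[[0.014,0.54,0],[0,0,0]],[[0.014,0.64,0],[0,0,0]],[[0.014,0.74,0],[0,0,0]],[[0.014,0.82,0],[0,0,0]],[[0.014,0.87,0],[0,0,0]],[[0.014,0.897,0],[0,0,0]]]'
python3 -m jog '[[[0,0,0],[0,0,0]]]'
cat > carry.py <<'E'
import sys
from h import *
# carry.py name x y discradius hlo hhi slo (disc hsv hue range; hlo<0 => white) base via depth
name,x,y,r,disc=sys.argv[1],float(sys.argv[2]),float(sys.argv[3]),float(sys.argv[4]),sys.argv[5]
m=bot.camera_model('wrist');s=bot.read_state()
p,d=bot.read_camera('wrist');cv2.imwrite(f'pics/{name}.png',p[:,:,::-1]);pose,K=m['pose'],m['K']
w=wpoints(pose,K,d);rr=np.hypot(w[...,0]-x,w[...,1]-y);v,u=np.mgrid[0:400,0:640]
zt=s['position'][2]-.0095-(.01 if disc=='blue' else 0)
print('tcp',s['position'],s['ee_rot'][:,2],s['finger_gap'])
mm=(abs(w[...,2]-(zt-.003))<.015)&(v<232)&(abs(u-315)<110)
mm=cv2.morphologyEx(mm.astype(np.uint8),cv2.MORPH_OPEN,np.ones((3,3)))
print('disc',wcirc(pose,K,mm,zt,r,s['position'][:2]))
bm=(rr<.085)&(w[...,2]>.008)&(w[...,2]<.02);bm=cv2.morphologyEx(bm.astype(np.uint8),cv2.MORPH_OPEN,np.ones((3,3)))
print('base',wcirc(pose,K,bm,.014,.066,(x,y)),bm.sum())
E
python3 carry.py w6 .652 -.221 .044 green
```

```text
t: 15.82
position: [0.6512, -0.2217, 0.2159]
ee_rot: [[1.0, -0.0, -0.0], [-0.0, -1.0, 0.001], [-0.0, -0.001, -1.0]]
wrist_force: [-0.2, 0.2, -4.5]
finger_gap: 0.0343
t: 15.95
position: [0.651, -0.222, 0.2156]
ee_rot: [[1.0, -0.001, -0.001], [-0.001, -1.0, 0.002], [-0.001, -0.002, -1.0]]
wrist_force: [-0.3, 1.1, -4.5]
finger_gap: 0.0342
tcp [ 0.65096112 -0.22195823  0.21561145] [-5.67042015e-04  1.76056583e-03 -9.99998289e-01] 0.03424224154620065
disc (array([ 0.65238762, -0.22311856]), np.float64(0.0008491153194104817), 221)
base (array([ 0.65295862, -0.22060544]), np.float64(0.0007665074478281006), 192) 4235
```

View pics/w6.png

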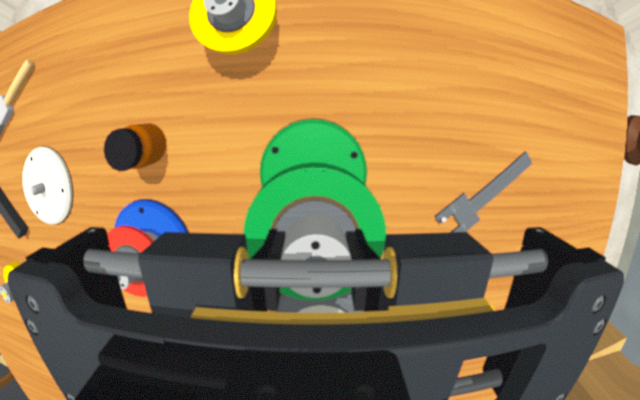

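The held green disc sits 2.5 mm off the base centre in y. I'll correct that and lower it.

```bash
python3 -m jog '[[[0.001,-0.004,0.02],[0,0,0]],[[0.001,-0.004,0.06],[0,0,0]],[[0.001,-0.004,0.11],[0,0,0]],[[0.001,-0.004,0.16],[0,0,0]],[[0.001,-0.004,0.2],[0,0,0]],[[0.001,-0.004,0.23],[0,0,0]],[[0.001,-0.004,0.248],[0,0,0]],[[0.001,-0.004,0.258],[0,0,0]],[[0.001,-0.004,0.264],[0,0,0]],[[0.001,-0.004,0.267],[0,0,0]],[[0.001,-0.004,0.27],[0,0,0]],[[0.001,-0.004,0.27],[0,0,0]]]'
```

```text
t: 17.5
position: [0.6512, -0.2189, 0.0807]
ee_rot: [[1.0, -0.001, -0.001], [-0.001, -1.0, 0.002], [-0.001, -0.002, -1.0]]
wrist_force: [0.0, -0.7, -4.2]
finger_gap: 0.0342
```

```bash
python3 -m jog '[[[0,0,0.001],[0,0,0]],[[0,0,0.002],[0,0,0]],[[0,0,0.003],[0,0,0]],[[0,0,0.003],[0,0,0]]]'
```

```text
t: 18.0
position: [0.6516, -0.219, 0.0802]
ee_rot: [[1.0, -0.0, 0.0], [-0.0, -1.0, 0.002], [0.0, -0.002, -1.0]]
wrist_force: [-1.0, 1.5, 1.9]
finger_gap: 0.0339
```

```bash
python3 -m jog '[[[0,0,0],[0,0,0]],[[0,0,0],[0,0,0]],[[0,0,0],[0,0,0]],[[0,0,0],[0,0,0]],[[0,0,0],[0,0,0]],[[0,0,0],[0,0,0]]]' 1
python3 -m jog '[[[0,0,-0.02],[0,0,0]],[[0,0,-0.06],[0,0,0]],[[0,0,-0.12],[0,0,0]],[[0,0,-0.18],[0,0,0]],[[0,0,-0.22],[0,0,0]],[[0,0,-0.25],[0,0,0]],[[0,0,-0.25],[0,0,0]]]'
python3 look.py w7 .652 -.220 .106
```

```text
t: 18.75
position: [0.6516, -0.219, 0.0801]
ee_rot: [[1.0, -0.0, 0.0], [-0.0, -1.0, 0.002], [0.0, -0.002, -1.0]]
wrist_force: [-0.5, 0.1, 1.0]
finger_gap: 0.0838
t: 19.62
position: [0.6525, -0.2196, 0.2074]
ee_rot: [[1.0, -0.0, 0.004], [-0.0, -1.0, -0.0], [0.004, 0.0, -1.0]]
wrist_force: [-0.2, 1.4, 0.6]
finger_gap: 0.0873
tcp [ 0.6525356  -0.21964819  0.20744505] [ 3.74853113e-03 -2.80637993e-04 -9.99992935e-01] 0.08727040781114798
nut mean [ 0.65197568 -0.21933485  0.10556271]
nut circ (array([ 0.65192486, -0.21932782]), np.float64(0.0004789059405870717), 123)
base (array([ 0.65328048, -0.22022703]), np.float64(0.0010093679374207978), 242)
```

Green is seated on its stand. Next I fetch white from the spare.

```bash
python3 -m jog '[[[-0.04,0,0],[0,0,0]],[[-0.1,0.01,0],[0,0,0]],[[-0.18,0.02,0],[0,-0.001,0]],[[-0.26,0.022,0],[0,-0.001,0]],[[-0.34,0.022,0],[0,-0.001,0]],[[-0.39,0.022,0],[0,-0.001,0]],[[-0.41,0.022,0],[0,-0.001,0]],[[-0.41,0.022,0],[0,-0.001,0]]]'
python3 look.py w8 .4475 -.2305 .106
```

```text
t: 20.68
position: [0.4466, -0.2302, 0.2053]
ee_rot: [[1.0, -0.001, -0.002], [-0.001, -1.0, 0.002], [-0.002, -0.002, -1.0]]
wrist_force: [-0.3, -0.1, 1.1]
finger_gap: 0.0872
tcp [ 0.44661325 -0.23018321  0.20534531] [-0.00222749  0.00156861 -0.99999629] 0.08717484609479843
nut mean [ 0.44712095 -0.23016062  0.10560953]
nut circ (array([ 0.44708777, -0.23016495]), np.float64(0.00044634956441755476), 122)
base (array([ 0.44583822, -0.23053626]), np.float64(0.0008128006930641501), 221)
```

Down by 0.1255 m (0.251), then grip.

```bash
python3 -m jog '[[[0.001,0,0.03],[0,0,0]],[[0.001,0,0.09],[0,0,0]],[[0.001,0,0.15],[0,0,0]],[[0.001,0,0.2],[0,0,0]],[[0.001,0,0.23],[0,0,0]],[[0.001,0,0.245],[0,0,0]],[[0.001,0,0.251],[0,0,0]],[[0.001,0,0.251],[0,0,0]]]'
python3 -m jog '[[[0,0,0],[0,0,0]],[[0,0,0],[0,0,0]],[[0,0,0],[0,0,0]],[[0,0,0],[0,0,0]],[[0,0,0],[0,0,0]],[[0,0,0],[0,0,0]]]' -1
python3 -m jog '[[[0,0,-0.01],[0,0,0]],[[0,0,-0.03],[0,0,0]],[[0,0,-0.06],[0,0,0]],[[0,0,-0.1],[0,0,0]],[[0,0,-0.15],[0,0,0]],[[0,0,-0.2],[0,0,0]],[[0,0,-0.25],[0,0,0]],[[0,0,-0.27],[0,0,0]],[[0,0,-0.27],[0,0,0]]]'
```

```text
t: 21.72
position: [0.4482, -0.2306, 0.0804]
ee_rot: [[1.0, -0.001, -0.0], [-0.001, -1.0, 0.0], [-0.0, -0.0, -1.0]]
wrist_force: [0.6, 0.6, -0.3]
finger_gap: 0.0873
t: 22.48
position: [0.4479, -0.2301, 0.0804]
ee_rot: [[1.0, -0.001, -0.001], [-0.001, -1.0, 0.001], [-0.001, -0.001, -1.0]]
wrist_force: [-0.6, 3.0, 1.8]
finger_gap: 0.0348
t: 23.6
position: [0.4482, -0.2304, 0.2162]
ee_rot: [[1.0, -0.001, 0.0], [-0.001, -1.0, 0.0], [0.0, -0.0, -1.0]]
wrist_force: [-0.9, 0.1, -5.7]
finger_gap: 0.0342
```

```bash
python3 -m jog '[[[0.01,-0.03,0],[0,0,0]],[[0.03,-0.08,0],[0,0,0]],[[0.07,-0.16,0],[0,0,0]],[[0.11,-0.25,0],[0,0,0]],[[0.15,-0.35,0],[0,0,0]],[[0.19,-0.45,0],[0,0,0]],[[0.23,-0.55,0],[0,0,0]],[[0.28,-0.65,0],[0,0,0]],[[0.32,-0.75,0],[0,0,0]],[[0.36,-0.84,0],[0,0,0]],[[0.38,-0.89,0],[0,0,0]],[[0.39,-0.916,0],[0,0,0]]]'
python3 -m jog '[[[0,0,0],[0,0,0]]]'
python3 carry.py w9 .644 .229 .048 white
```

```text
t: 25.1
position: [0.6423, 0.2299, 0.2141]
ee_rot: [[1.0, 0.001, -0.004], [0.001, -1.0, 0.0], [-0.004, -0.0, -1.0]]
wrist_force: [-0.2, -0.4, -5.5]
finger_gap: 0.034
t: 25.22
position: [0.6414, 0.2306, 0.2128]
ee_rot: [[1.0, 0.003, -0.006], [0.003, -1.0, -0.001], [-0.006, 0.001, -1.0]]
wrist_force: [0.3, 0.1, -5.2]
finger_gap: 0.0344
tcp [0.64141326 0.23059999 0.21279891] [-6.17397938e-03 -6.64065522e-04 -9.99980720e-01] 0.0343668667840573
disc (array([0.64095547, 0.22912707]), np.float64(0.0008992280196618366), 243)
base (array([0.64329657, 0.22927017]), np.float64(0.0007292376362952324), 181) 3866
```

View pics/w9.png

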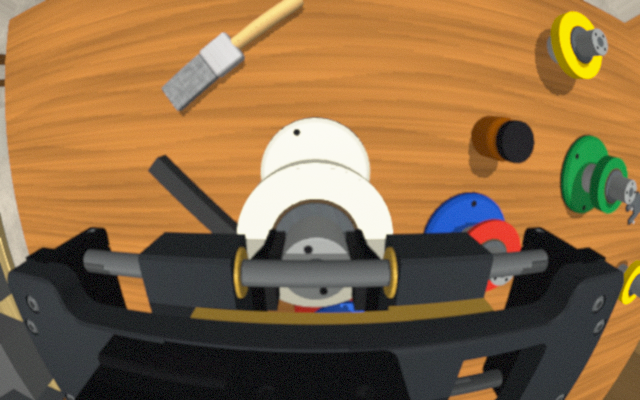

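```bash
python3 -m jog '[[[0.006,0,0.02],[0,0.001,0]],[[0.006,0,0.06],[0,0.002,0]],[[0.006,0,0.11],[0,0.002,0]],[[0.006,0,0.16],[0,0.002,0]],[[0.006,0,0.2],[0,0.002,0]],[[0.006,0,0.226],[0,0.002,0]],[[0.006,0,0.243],[0,0.002,0]],[[0.006,0,0.253],[0,0.002,0]],[[0.006,0,0.258],[0,0.002,0]],[[0.006,0,0.261],[0,0.002,0]],[[0.006,0,0.263],[0,0.002,0]],[[0.006,0,0.263],[0,0.002,0]]]'
```

```text
t: 26.78
position: [0.6428, 0.2299, 0.0812]
ee_rot: [[1.0, 0.002, -0.001], [0.002, -1.0, -0.001], [-0.001, 0.001, -1.0]]
wrist_force: [0.3, -0.0, -4.8]
finger_gap: 0.0339
```

```bash
python3 -m jog '[[[0,0,0.001],[0,0,0]],[[0,0,0.002],[0,0,0]],[[0,0,0.003],[0,0,0]],[[0,0,0.003],[0,0,0]]]'
```

```text
t: 27.28
position: [0.6432, 0.23, 0.0804]
ee_rot: [[1.0, 0.002, -0.0], [0.002, -1.0, -0.001], [-0.0, 0.001, -1.0]]
wrist_force: [-0.3, -0.0, -1.8]
finger_gap: 0.0345
```

```bash
python3 -m jog '[[[0,0,0.001],[0,0,0]],[[0,0,0.001],[0,0,0]],[[0,0,0.001],[0,0,0]]]'
python3 -m jog '[[[0,0,0],[0,0,0]],[[0,0,0],[0,0,0]],[[0,0,0],[0,0,0]],[[0,0,0],[0,0,0]],[[0,0,0],[0,0,0]],[[0,0,0],[0,0,0]]]' 1
python3 -m jog '[[[0,0,-0.02],[0,0,0]],[[0,0,-0.06],[0,0,0]],[[0,0,-0.12],[0,0,0]],[[0,0,-0.18],[0,0,0]],[[0,0,-0.22],[0,0,0]],[[0,0,-0.25],[0,0,0]],[[0,0,-0.25],[0,0,0]]]'
python3 look.py w10 .643 .229 .106
```

```text
t: 27.65
position: [0.6434, 0.2301, 0.0803]
ee_rot: [[1.0, 0.002, 0.0], [0.002, -1.0, -0.001], [0.0, 0.001, -1.0]]
wrist_force: [-0.9, 0.1, 0.8]
finger_gap: 0.0341
t: 28.4
position: [0.6434, 0.2301, 0.0803]
ee_rot: [[1.0, 0.002, 0.0], [0.002, -1.0, -0.001], [0.0, 0.001, -1.0]]
wrist_force: [0.7, 0.0, -0.6]
finger_gap: 0.0838
t: 29.28
position: [0.6443, 0.2304, 0.2076]
ee_rot: [[1.0, 0.002, 0.004], [0.002, -1.0, 0.0], [0.004, -0.0, -1.0]]
wrist_force: [-0.3, 0.5, 0.1]
finger_gap: 0.087
tcp [0.64434105 0.23035603 0.20762462] [ 4.37538916e-03  1.51579557e-04 -9.99990416e-01] 0.08697160073111362
nut mean [0.64213511 0.22932685 0.10559368]
nut circ (array([0.6420477 , 0.22927659]), np.float64(0.0004415975867977009), 118)
base (array([0.64336401, 0.22930265]), np.float64(0.000785451749186955), 222)
```

White is on its own stand. Next is the red wheel on the blue stand.

```bash
python3 -m jog '[[[-0.02,0.04,0],[0,0,0]],[[-0.05,0.12,0],[0,-0.001,0]],[[-0.08,0.2,0],[0,-0.001,0]],[[-0.12,0.28,0],[0,-0.001,0]],[[-0.15,0.36,0],[0,-0.001,0]],[[-0.175,0.41,0],[0,-0.001,0]],[[-0.181,0.434,0],[0,-0.001,0]],[[-0.181,0.434,0],[0,-0.001,0]]]'
python3 look.py w11 .5535 .0135 .106
```

```text
t: 30.32
position: [0.5534, 0.0127, 0.2056]
ee_rot: [[1.0, 0.001, -0.002], [0.001, -1.0, 0.0], [-0.002, -0.0, -1.0]]
wrist_force: [0.4, -0.1, -0.5]
finger_gap: 0.0868
tcp [0.55343674 0.0126629  0.20557858] [-2.22638918e-03  1.11881343e-04 -9.99997515e-01] 0.08677617680523918
nut mean [0.55439644 0.01381886 0.10561428]
nut circ (array([0.5542827 , 0.01364364]), np.float64(0.00040506486322424914), 125)
base (array([0.55287487, 0.01649599]), np.float64(0.0007695132259788046), 219)
```

View pics/w11.png

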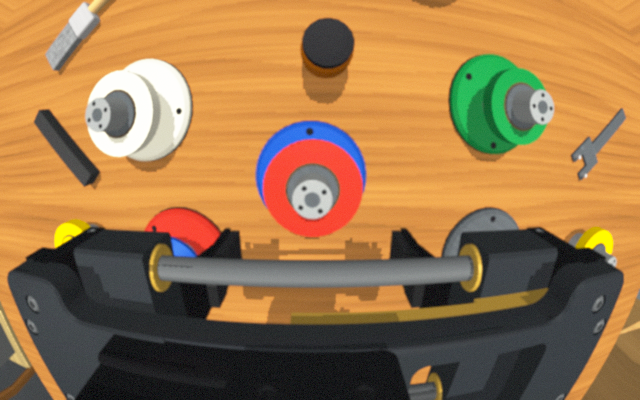

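```bash
python3 -m jog '[[[0.002,-0.002,0.03],[0,0,0]],[[0.002,-0.002,0.09],[0,0,0]],[[0.002,-0.002,0.15],[0,0,0]],[[0.002,-0.002,0.2],[0,0,0]],[[0.002,-0.002,0.23],[0,0,0]],[[0.002,-0.002,0.245],[0,0,0]],[[0.002,-0.002,0.251],[0,0,0]],[[0.002,-0.002,0.251],[0,0,0]]]'
python3 -m jog '[[[0,0,0],[0,0,0]],[[0,0,0],[0,0,0]],[[0,0,0],[0,0,0]],[[0,0,0],[0,0,0]],[[0,0,0],[0,0,0]],[[0,0,0],[0,0,0]]]' -1
python3 -m jog '[[[0,0,-0.01],[0,0,0]],[[0,0,-0.03],[0,0,0]],[[0,0,-0.06],[0,0,0]],[[0,0,-0.1],[0,0,0]],[[0,0,-0.15],[0,0,0]],[[0,0,-0.2],[0,0,0]],[[0,0,-0.25],[0,0,0]],[[0,0,-0.27],[0,0,0]],[[0,0,-0.27],[0,0,0]]]'
```

```text
t: 31.38
position: [0.555, 0.0143, 0.0806]
ee_rot: [[1.0, 0.002, -0.001], [0.002, -1.0, 0.0], [-0.001, -0.0, -1.0]]
wrist_force: [-0.5, 0.4, 0.8]
finger_gap: 0.0872
t: 32.12
position: [0.5549, 0.0145, 0.0806]
ee_rot: [[1.0, 0.001, -0.001], [0.001, -1.0, 0.001], [-0.001, -0.001, -1.0]]
wrist_force: [-0.6, 3.2, 2.2]
finger_gap: 0.035
t: 33.25
position: [0.5552, 0.0144, 0.2165]
ee_rot: [[1.0, 0.001, 0.001], [0.001, -1.0, 0.0], [0.001, -0.0, -1.0]]
wrist_force: [0.6, -0.4, -5.1]
finger_gap: 0.0344
```

```bash
python3 -m jog '[[[-0.01,0.03,0],[0,0,0]],[[-0.03,0.08,0],[0,0,0]],[[-0.06,0.15,0],[0,0,0]],[[-0.1,0.23,0],[0,0,0]],[[-0.14,0.31,0],[0,0,0]],[[-0.17,0.39,0],[0,0,0]],[[-0.2,0.45,0],[0,0,0]],[[-0.215,0.48,0],[0,0,0]],[[-0.217,0.49,0],[0,0,0]],[[-0.217,0.49,0],[0,0,0]]]'
python3 carry.py w12 .4458 -.2305 .05 red
```

```text
t: 34.5
position: [0.4471, -0.2303, 0.2161]
ee_rot: [[1.0, 0.001, 0.001], [0.001, -1.0, 0.001], [0.001, -0.001, -1.0]]
wrist_force: [-1.0, 0.2, -5.9]
finger_gap: 0.0341
tcp [ 0.44711567 -0.2303144   0.21605524] [ 7.68014068e-04  1.08240813e-03 -9.99999119e-01] 0.03405063929051097
disc (array([ 0.4458117 , -0.23178978]), np.float64(0.0005199169352149875), 254)
base (array([ 0.44538505, -0.23053548]), np.float64(0.0006481697707058642), 166) 3205
```

View pics/w12.png

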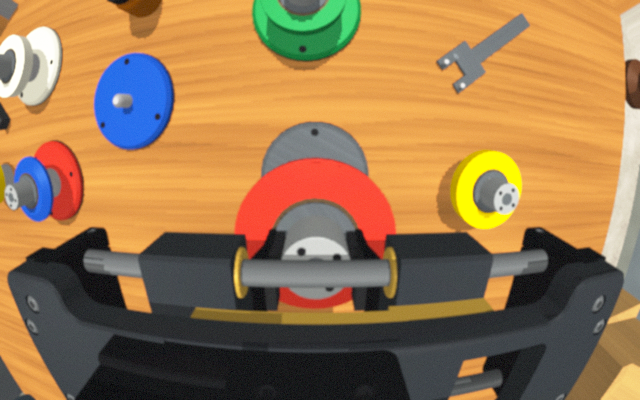

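```bash
python3 -m jog '[[[-0.001,-0.001,0.02],[0,0,0]],[[-0.001,-0.001,0.06],[0,0,0]],[[-0.001,-0.001,0.11],[0,0,0]],[[-0.001,-0.001,0.16],[0,0,0]],[[-0.001,-0.001,0.2],[0,0,0]],[[-0.001,-0.001,0.23],[0,0,0]],[[-0.001,-0.001,0.248],[0,0,0]],[[-0.001,-0.001,0.258],[0,0,0]],[[-0.001,-0.001,0.264],[0,0,0]],[[-0.001,-0.001,0.267],[0,0,0]],[[-0.001,-0.001,0.269],[0,0,0]],[[-0.001,-0.001,0.269],[0,0,0]]]'
python3 -m jog '[[[0,0,0.001],[0,0,0]],[[0,0,0.002],[0,0,0]],[[0,0,0.003],[0,0,0]],[[0,0,0.003],[0,0,0]]]'
```

```text
t: 36.05
position: [0.4469, -0.2293, 0.0818]
ee_rot: [[1.0, 0.002, 0.001], [0.002, -1.0, 0.001], [0.001, -0.001, -1.0]]
wrist_force: [-0.5, -0.4, -5.1]
finger_gap: 0.0341
t: 36.55
position: [0.447, -0.2293, 0.0806]
ee_rot: [[1.0, 0.002, 0.001], [0.002, -1.0, 0.001], [0.001, -0.001, -1.0]]
wrist_force: [-0.1, 0.8, -0.8]
finger_gap: 0.0341
```

```bash
python3 -m jog '[[[0,0,0.001],[0,0,0]],[[0,0,0.001],[0,0,0]]]'
python3 -m jog '[[[0,0,0],[0,0,0]],[[0,0,0],[0,0,0]],[[0,0,0],[0,0,0]],[[0,0,0],[0,0,0]],[[0,0,0],[0,0,0]],[[0,0,0],[0,0,0]]]' 1
python3 -m jog '[[[0,0,-0.02],[0,0,0]],[[0,0,-0.06],[0,0,0]],[[0,0,-0.12],[0,0,0]],[[0,0,-0.18],[0,0,0]],[[0,0,-0.22],[0,0,0]],[[0,0,-0.25],[0,0,0]],[[0,0,-0.25],[0,0,0]]]'
python3 look.py w13 .4465 -.2305 .106
```

```text
t: 36.8
position: [0.4472, -0.2293, 0.0806]
ee_rot: [[1.0, 0.002, 0.002], [0.002, -1.0, 0.0], [0.002, -0.0, -1.0]]
wrist_force: [-0.6, 1.5, 3.7]
finger_gap: 0.0337
t: 37.55
position: [0.4471, -0.2294, 0.0806]
ee_rot: [[1.0, 0.002, 0.002], [0.002, -1.0, 0.0], [0.002, -0.0, -1.0]]
wrist_force: [0.1, -0.6, 0.7]
finger_gap: 0.0835
t: 38.42
position: [0.4476, -0.2299, 0.2072]
ee_rot: [[1.0, 0.002, 0.005], [0.002, -1.0, -0.002], [0.005, 0.002, -1.0]]
wrist_force: [-0.4, 0.9, -0.0]
finger_gap: 0.0873
tcp [ 0.44761158 -0.22993621  0.20722067] [ 0.00470338 -0.0020084  -0.99998692] 0.0872729453516624
nut mean [ 0.44641945 -0.23034798  0.10558771]
nut circ (array([ 0.44636899, -0.23037793]), np.float64(0.0004701870860629176), 120)
base (array([ 0.44553448, -0.23044274]), np.float64(0.0009027926356804106), 217)
```

Red is parked. Now to the blue wheel on the red stand.

```bash
python3 -m jog '[[[0,-0.05,0],[0,0,0]],[[0,-0.12,0],[0,-0.0015,0]],[[0,-0.2,0],[0,-0.0015,0]],[[0,-0.29,0],[0,-0.0015,0]],[[0,-0.38,0],[0,-0.0015,0]],[[0,-0.47,0],[0,-0.0015,0]],[[0,-0.56,0],[0,-0.0015,0]],[[0,-0.65,0],[0,-0.0015,0]],[[0,-0.74,0],[0,-0.0015,0]],[[0,-0.81,0],[0,-0.0015,0]],[[0,-0.843,0],[0,-0.0015,0]],[[0,-0.843,0],[0,-0.0015,0]]]'
python3 look.py w14 .447 .1915 .106
```

```text
t: 39.98
position: [0.4458, 0.1923, 0.2055]
ee_rot: [[1.0, 0.004, -0.003], [0.004, -1.0, -0.001], [-0.003, 0.001, -1.0]]
wrist_force: [-0.0, -0.1, 0.4]
finger_gap: 0.0874
tcp [0.4458454  0.19228932 0.20549585] [-0.00269202 -0.00122823 -0.99999562] 0.08739789306778235
nut mean [0.4480948  0.1917317  0.10561736]
nut circ (array([0.44790167, 0.19178859]), np.float64(0.0005491088939676252), 127)
base (array([0.44637099, 0.19267416]), np.float64(0.0010065960536168872), 232)
```

View pics/w14.png

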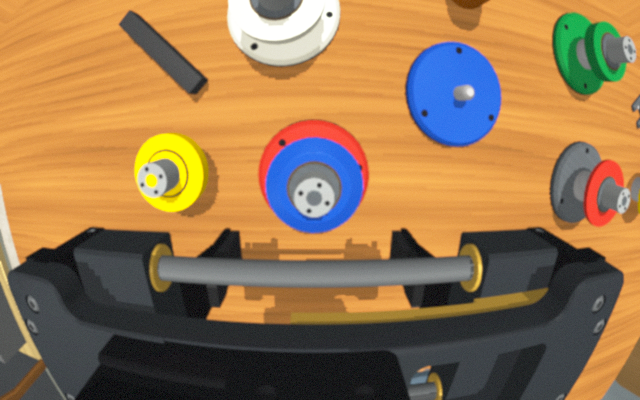

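```bash
python3 -m jog '[[[0.005,0.001,0.03],[0,0.001,0]],[[0.005,0.001,0.09],[0,0.001,0]],[[0.005,0.001,0.15],[0,0.001,0]],[[0.005,0.001,0.2],[0,0.001,0]],[[0.005,0.001,0.23],[0,0.001,0]],[[0.005,0.001,0.245],[0,0.001,0]],[[0.005,0.001,0.25],[0,0.001,0]],[[0.005,0.001,0.25],[0,0.001,0]]]'
python3 -m jog '[[[0,0,0],[0,0,0]],[[0,0,0],[0,0,0]],[[0,0,0],[0,0,0]],[[0,0,0],[0,0,0]],[[0,0,0],[0,0,0]],[[0,0,0],[0,0,0]]]' -1
python3 -m jog '[[[0,0,-0.01],[0,0,0]],[[0,0,-0.03],[0,0,0]],[[0,0,-0.06],[0,0,0]],[[0,0,-0.1],[0,0,0]],[[0,0,-0.15],[0,0,0]],[[0,0,-0.2],[0,0,0]],[[0,0,-0.25],[0,0,0]],[[0,0,-0.27],[0,0,0]],[[0,0,-0.27],[0,0,0]]]'
```

```text
t: 41.02
position: [0.4485, 0.1905, 0.0809]
ee_rot: [[1.0, 0.002, 0.001], [0.002, -1.0, -0.001], [0.001, 0.001, -1.0]]
wrist_force: [-0.3, -0.6, -0.1]
finger_gap: 0.0868
t: 41.78
position: [0.4487, 0.1909, 0.081]
ee_rot: [[1.0, 0.002, 0.002], [0.002, -1.0, -0.001], [0.002, 0.001, -1.0]]
wrist_force: [-0.2, 2.4, 2.7]
finger_gap: 0.0352
t: 42.9
position: [0.4484, 0.191, 0.2164]
ee_rot: [[1.0, 0.002, 0.003], [0.002, -1.0, -0.0], [0.003, 0.0, -1.0]]
wrist_force: [1.1, -0.2, -4.0]
finger_gap: 0.0342
```

```bash
python3 -m jog '[[[0.02,0.03,0],[0,0,0]],[[0.05,0.08,0],[0,0,0]],[[0.08,0.14,0],[0,0,0]],[[0.12,0.2,0],[0,0,0]],[[0.15,0.26,0],[0,0,0]],[[0.18,0.31,0],[0,0,0]],[[0.2,0.34,0],[0,0,0]],[[0.208,0.349,0],[0,0,0]],[[0.208,0.349,0],[0,0,0]]]'
python3 carry.py w15 .553 .0165 .05 blue
```

```text
t: 44.02
position: [0.5523, 0.0169, 0.2163]
ee_rot: [[1.0, 0.001, 0.001], [0.001, -1.0, 0.0], [0.001, -0.0, -1.0]]
wrist_force: [-0.6, 0.2, -5.1]
finger_gap: 0.034
tcp [0.55226487 0.01685455 0.21625795] [ 1.18498373e-03  1.57576393e-04 -9.99999285e-01] 0.03403127688557073
disc (array([0.55096346, 0.01588049]), np.float64(0.00025321427921744244), 252)
base (array([0.55264503, 0.01675294]), np.float64(0.000558691918707499), 165) 3241
```

View pics/w15.png

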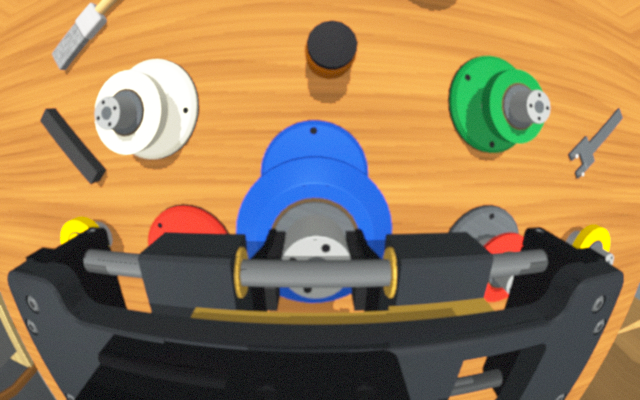

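```bash
python3 -m jog '[[[0.002,-0.001,0.02],[0,0,0]],[[0.002,-0.001,0.06],[0,0,0]],[[0.002,-0.001,0.11],[0,0,0]],[[0.002,-0.001,0.16],[0,0,0]],[[0.002,-0.001,0.2],[0,0,0]],[[0.002,-0.001,0.23],[0,0,0]],[[0.002,-0.001,0.248],[0,0,0]],[[0.002,-0.001,0.258],[0,0,0]],[[0.002,-0.001,0.264],[0,0,0]],[[0.002,-0.001,0.267],[0,0,0]],[[0.002,-0.001,0.269],[0,0,0]],[[0.002,-0.001,0.269],[0,0,0]]]'
python3 -m jog '[[[0,0,0.001],[0,0,0]],[[0,0,0.002],[0,0,0]],[[0,0,0.003],[0,0,0]],[[0,0,0.003],[0,0,0]]]'
```

```text
t: 45.58
position: [0.5531, 0.0178, 0.0821]
ee_rot: [[1.0, 0.002, 0.001], [0.002, -1.0, 0.0], [0.001, -0.0, -1.0]]
wrist_force: [0.6, -0.7, -4.6]
finger_gap: 0.0341
t: 46.08
position: [0.5534, 0.0178, 0.081]
ee_rot: [[1.0, 0.002, 0.002], [0.002, -1.0, 0.0], [0.002, -0.0, -1.0]]
wrist_force: [-0.6, -0.3, -1.3]
finger_gap: 0.0344
```

```bash
python3 -m jog '[[[0,0,0.001],[0,0,0]],[[0,0,0.001],[0,0,0]]]'
python3 -m jog '[[[0,0,0],[0,0,0]],[[0,0,0],[0,0,0]],[[0,0,0],[0,0,0]],[[0,0,0],[0,0,0]],[[0,0,0],[0,0,0]],[[0,0,0],[0,0,0]]]' 1
python3 -m jog '[[[0,0,-0.02],[0,0,0]],[[0,0,-0.06],[0,0,0]],[[0,0,-0.12],[0,0,0]],[[0,0,-0.18],[0,0,0]],[[0,0,-0.22],[0,0,0]],[[0,0,-0.25],[0,0,0]],[[0,0,-0.25],[0,0,0]]]'
python3 look.py w16 .553 .0165 .106
```

```text
t: 46.32
position: [0.5536, 0.0179, 0.0809]
ee_rot: [[1.0, 0.002, 0.003], [0.002, -1.0, 0.0], [0.003, -0.0, -1.0]]
wrist_force: [-0.9, 1.3, 2.7]
finger_gap: 0.034
t: 47.08
position: [0.5536, 0.0178, 0.0809]
ee_rot: [[1.0, 0.002, 0.003], [0.002, -1.0, 0.0], [0.003, -0.0, -1.0]]
wrist_force: [0.1, -0.1, 0.9]
finger_gap: 0.0839
t: 47.95
position: [0.554, 0.0177, 0.2073]
ee_rot: [[1.0, 0.002, 0.005], [0.002, -1.0, -0.0], [0.005, 0.0, -1.0]]
wrist_force: [-0.4, -0.7, -0.5]
finger_gap: 0.087
tcp [0.55396087 0.01774052 0.20725965] [ 5.42498491e-03 -4.35100911e-04 -9.99985190e-01] 0.08700412759520412
nut mean [0.55262777 0.01802407 0.10559699]
nut circ (array([0.55255501, 0.01789097]), np.float64(0.0004775410100746752), 123)
base (array([0.55309304, 0.01681489]), np.float64(0.0007390465697103624), 216)
```

Blue is home. Last transfer: red from the spare stand to the red stand.

```bash
python3 -m jog '[[[-0.02,0.04,0],[0,0,0]],[[-0.05,0.12,0],[0,-0.0015,0]],[[-0.09,0.21,0],[0,-0.0015,0]],[[-0.13,0.3,0],[0,-0.0015,0]],[[-0.17,0.39,0],[0,-0.0015,0]],[[-0.2,0.46,0],[0,-0.0015,0]],[[-0.214,0.496,0],[0,-0.0015,0]],[[-0.214,0.496,0],[0,-0.0015,0]]]'
python3 look.py w17 .4465 -.2303 .106
```

```text
t: 49.0
position: [0.4459, -0.2311, 0.2049]
ee_rot: [[1.0, -0.001, -0.003], [-0.001, -1.0, 0.001], [-0.003, -0.001, -1.0]]
wrist_force: [-0.2, -0.0, -0.1]
finger_gap: 0.0873
tcp [ 0.44590261 -0.23114986  0.20487392] [-0.00303736  0.00133763 -0.99999449] 0.08727916676916378
nut mean [ 0.44633322 -0.23037458  0.10557475]
nut circ (array([ 0.44624787, -0.23037667]), np.float64(0.0003907023448226042), 124)
base (array([ 0.44579363, -0.23058338]), np.float64(0.0008995419942148877), 214)
```

```bash
python3 -m jog '[[[0.002,-0.001,0.03],[0,0.001,0]],[[0.002,-0.001,0.09],[0,0.001,0]],[[0.002,-0.001,0.15],[0,0.001,0]],[[0.002,-0.001,0.2],[0,0.001,0]],[[0.002,-0.001,0.23],[0,0.001,0]],[[0.002,-0.001,0.243],[0,0.001,0]],[[0.002,-0.001,0.248],[0,0.001,0]],[[0.002,-0.001,0.248],[0,0.001,0]]]'
python3 -m jog '[[[0,0,0],[0,0,0]],[[0,0,0],[0,0,0]],[[0,0,0],[0,0,0]],[[0,0,0],[0,0,0]],[[0,0,0],[0,0,0]],[[0,0,0],[0,0,0]]]' -1
python3 -m jog '[[[0,0,-0.01],[0,0,0]],[[0,0,-0.03],[0,0,0]],[[0,0,-0.06],[0,0,0]],[[0,0,-0.1],[0,0,0]],[[0,0,-0.15],[0,0,0]],[[0,0,-0.2],[0,0,0]],[[0,0,-0.25],[0,0,0]],[[0,0,-0.27],[0,0,0]],[[0,0,-0.27],[0,0,0]]]'
```

```text
t: 50.05
position: [0.4471, -0.2296, 0.0815]
ee_rot: [[1.0, 0.0, 0.001], [0.0, -1.0, 0.001], [0.001, -0.001, -1.0]]
wrist_force: [0.0, -0.4, -0.9]
finger_gap: 0.0872
t: 50.8
position: [0.4471, -0.2294, 0.0814]
ee_rot: [[1.0, 0.0, 0.001], [0.0, -1.0, 0.002], [0.001, -0.002, -1.0]]
wrist_force: [0.3, 2.5, 2.0]
finger_gap: 0.0348
t: 51.92
position: [0.447, -0.2297, 0.2172]
ee_rot: [[1.0, 0.0, 0.002], [0.0, -1.0, 0.0], [0.002, -0.0, -1.0]]
wrist_force: [-0.4, -0.5, -5.9]
finger_gap: 0.0339
```

```bash
python3 -m jog '[[[0,-0.03,0],[0,0,0]],[[0,-0.08,0],[0,0,0]],[[0,-0.15,0],[0,0,0]],[[0,-0.24,0],[0,0,0]],[[0,-0.33,0],[0,0,0]],[[0,-0.43,0],[0,0,0]],[[0,-0.53,0],[0,0,0]],[[0,-0.63,0],[0,0,0]],[[0,-0.71,0],[0,0,0]],[[0,-0.78,0],[0,0,0]],[[0,-0.825,0],[0,0,0]],[[0,-0.845,0],[0,0,0]]]'
python3 -m jog '[[[0,0,0],[0,0,0]]]'
python3 carry.py w18 .4464 .1927 .05 red
```

```text
t: 53.42
position: [0.4452, 0.1943, 0.2163]
ee_rot: [[1.0, 0.003, -0.001], [0.003, -1.0, 0.0], [-0.001, -0.0, -1.0]]
wrist_force: [0.2, 0.2, -5.6]
finger_gap: 0.034
t: 53.55
position: [0.4443, 0.1946, 0.2157]
ee_rot: [[1.0, 0.004, -0.003], [0.004, -1.0, -0.0], [-0.003, 0.0, -1.0]]
wrist_force: [-0.6, -0.6, -4.9]
finger_gap: 0.0342
tcp [0.44434473 0.19460563 0.21571822] [-2.63738643e-03 -4.03074096e-04 -9.99996441e-01] 0.034211720383159346
disc (array([0.44317244, 0.19295673]), np.float64(0.0005724150536996625), 245)
base (array([0.4458876, 0.1928509]), np.float64(0.0006967978877576789), 180) 3559
```

View pics/w18.png

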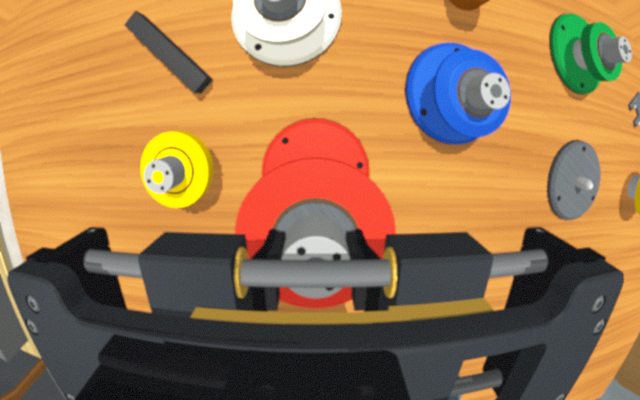

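```bash
python3 -m jog '[[[0.005,0.002,0.02],[0,0.001,0]],[[0.005,0.002,0.06],[0,0.001,0]],[[0.005,0.002,0.11],[0,0.001,0]],[[0.005,0.002,0.16],[0,0.001,0]],[[0.005,0.002,0.2],[0,0.001,0]],[[0.005,0.002,0.23],[0,0.001,0]],[[0.005,0.002,0.246],[0,0.001,0]],[[0.005,0.002,0.256],[0,0.001,0]],[[0.005,0.002,0.262],[0,0.001,0]],[[0.005,0.002,0.265],[0,0.001,0]],[[0.005,0.002,0.267],[0,0.001,0]],[[0.005,0.002,0.267],[0,0.001,0]]]'
python3 -m jog '[[[0,0,0.001],[0,0,0]],[[0,0,0.002],[0,0,0]],[[0,0,0.003],[0,0,0]],[[0,0,0.003],[0,0,0]]]'
```

```text
t: 55.1
position: [0.4462, 0.1932, 0.0823]
ee_rot: [[1.0, 0.003, 0.0], [0.003, -1.0, -0.0], [0.0, 0.0, -1.0]]
wrist_force: [-1.2, 0.3, -5.4]
finger_gap: 0.0342
t: 55.6
position: [0.4464, 0.1933, 0.0813]
ee_rot: [[1.0, 0.003, 0.001], [0.003, -1.0, -0.0], [0.001, 0.0, -1.0]]
wrist_force: [-0.5, 0.8, 2.5]
finger_gap: 0.0339
```

Contact made (−5.4 → +2.5 N). Release, back off and check.

```bash
python3 -m jog '[[[0,0,0],[0,0,0]],[[0,0,0],[0,0,0]],[[0,0,0],[0,0,0]],[[0,0,0],[0,0,0]],[[0,0,0],[0,0,0]],[[0,0,0],[0,0,0]]]' 1
python3 -m jog '[[[0,0,-0.02],[0,0,0]],[[0,0,-0.06],[0,0,0]],[[0,0,-0.12],[0,0,0]],[[0,0,-0.18],[0,0,0]],[[0,0,-0.22],[0,0,0]],[[0,0,-0.25],[0,0,0]],[[0,0,-0.25],[0,0,0]],[[0,0,-0.25],[0,0,0]]]'
python3 look.py w19 .4464 .1927 .106
python3 - <<'E'
from h import *
for n in('scene','top'):
    p,d=bot.read_camera(n);cv2.imwrite(f'pics/{n}9.png',p[:,:,::-1])
    w=cloud(n,d); off={'scene':(.006,0),'top':(0,.004)}[n]
    for k,c in dict(white=(.6434,.2293),green=(.653,-.2205),blue=(.553,.0167),red=(.446,.1928)).items():
        q=w[(np.hypot(w[...,0]-c[0]-off[0],w[...,1]-c[1]-off[1])<.03)&(w[...,2]>.098)&(w[...,2]<.115)]
        if len(q):print(n,k,(q.mean(0)[:2]-c-off).round(4),np.median(q[:,2]).round(4),len(q))
    j=w[(np.hypot(w[...,0]-.70,w[...,1])<.04)&(w[...,2]>.06)&(w[...,2]<.09)];print(n,'jar',j.mean(0),len(j))
E
```

```text
t: 56.35
position: [0.4464, 0.1933, 0.0813]
ee_rot: [[1.0, 0.003, 0.001], [0.003, -1.0, -0.0], [0.001, 0.0, -1.0]]
wrist_force: [-0.8, 0.2, 0.8]
finger_gap: 0.0834
t: 57.35
position: [0.4458, 0.1933, 0.2061]
ee_rot: [[1.0, 0.003, 0.0], [0.003, -1.0, -0.0], [0.0, 0.0, -1.0]]
wrist_force: [-0.1, 0.3, 0.1]
finger_gap: 0.0872
tcp [0.44582818 0.19327079 0.20609751] [ 2.46519495e-04 -3.59638191e-04 -9.99999905e-01] 0.08719918700059018
nut mean [0.44551729 0.19191045 0.10559499]
nut circ (array([0.44550542, 0.19183451]), np.float64(0.0003925988413037776), 124)
base (array([0.44617801, 0.19288466]), np.float64(0.0007686617032943641), 210)
scene white [-0.0041 -0.0021] 0.1051 97
scene green [-0.0029  0.001 ] 0.1051 115
scene blue [-0.0016 -0.0004] 0.1053 94
scene red [-0.0023 -0.0031] 0.1049 76
scene jar [ 0.70514854 -0.00303961  0.07237597] 232
top white [-0.0041 -0.0023] 0.1053 218
top green [-0.0037  0.0011] 0.1053 203
top blue [-0.0029  0.0001] 0.1055 212
top red [-0.0024  0.0031] 0.1054 143
top jar [0.69506866 0.00185587 0.07370789] 361
```

View pics/scene9.png

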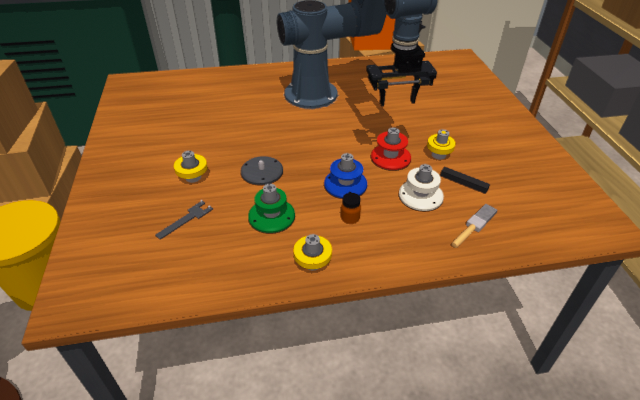

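View pics/top9.png

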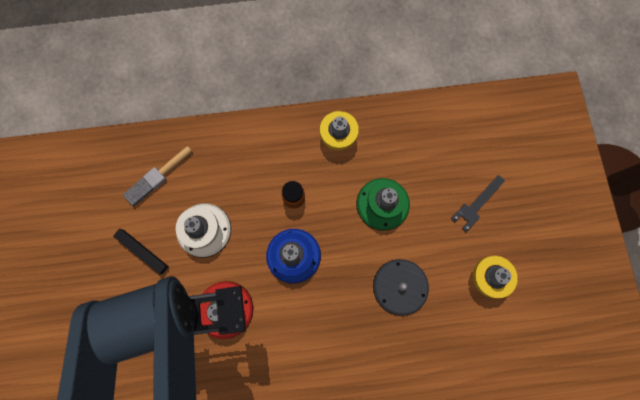

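The pictures show every wheel on its own colour's stand: white at scene px (423,185), red (391,147), blue (346,175), green (271,205). The bare stand is empty at (262,170), and the jar is where it was. The gripper is open above red and touching nothing.

```bash
python3 -c "
from rig import bot
print(bot.hand_in())"
```

```text
the job is handed in; nothing more can be done
None
```

All four wheels are on the stands of their own colour and the spare stand is empty. I handed the job in at about 57 s of the 136 s allowed; the hand-in gives no verdict.

- **Moves:** white went to the spare stand, green to green, then white to white. After that red went to the spare stand, blue to blue, then red to red. Each wheel was lowered slowly until the wrist force showed contact, then let go.
- **Seating:** the nut tops read about 105.6 mm in the wrist camera, against 106 mm expected, so the hubs are down on the bases. The wrist camera put every wheel axis within about 2 mm of its stand centre. The scene and top cameras gave up to about 5 mm, still inside the 12 mm limit.
- **Jar:** the scene and top cameras show it moved less than 0.5 mm.
- **Forces:** the highest wrist force I read was about 6 N. The jog command only reports it at the end of a move, so a brief spike in between would not show.
- **Disagreement between cameras:** the scene and top cameras differed from each other by about 6–10 mm and from the wrist camera by about 4–8 mm. I used the wrist camera for placing the wheels.

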